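# Put away the pile of sink things

## Task

While the cupboard under the sink was wiped out, its things were piled up on the worktop. Take the pile apart from the top, one piece at a time, and set each piece down gently (never dropped), flat and in the middle of its own holder: the lavender soap on the white soap dish, the grey scouring stone on the dark slatted wooden rest, the orange paste tin upright on the round steel saucer, and last the blue tablet tub upright in the green tray; soap, stone and tub lie lengthwise along their holders. Leave the holders where they stand, and do not knock the aerosol can or the pump bottle.

Things in the scene. Friction and masses are not known exactly. Their poses are not given: they have to be found in the camera images.
- soap_center (a point): Centre of the lavender bar of soap, 64 long (its x axis) x 38 wide (y) x 24 mm high, edges rounded by 7 mm, about 90 g; at the start it is the top of the pile, lying flat on the scouring stone. z axis up.
- stone_center (a point): Centre of the dark grey scouring stone, a block 90 long (x) x 44 wide (y) x 28 mm high, about 100 g; at the start it lies flat on the tin, under the soap, overhanging the tin at both ends. z axis up.
- tin_center (a point): Centre of the closed round tin of cleaning paste, orange with a steel lid rim, 64 mm in diameter, 42 mm high, 130 to 270 g; at the start it stands on the lid of the tub, under the stone. z axis up.
- tub_center (a point): Centre of the closed tub of dishwasher tablets, blue with a white lid, 60 mm high, 220 to 540 g by how full it is: the lid (its top 12 mm) is 120 long (x) x 66 wide (y), the body below it 116 x 62 mm; at the start it is the bottom of the pile and stands on the worktop. z axis up.
- dish: White ceramic soap dish, loose, 120 long (x) x 82 mm wide (y), about 320 g. Origin at the centre of its underside. The soap lies on its five cross ribs, whose tops are 14 mm above the origin; the rim is lower (11 mm).
- rest: Dark wooden draining rest of six cross slats on two runners, loose, 130 long (x) x 84 mm wide (y), about 220 g. Origin at the centre of its underside. The tops of the slats, flat and without a rim, are 18 mm above the origin.
- saucer: Round steel saucer, loose, 122 mm in diameter over a low rim that rises to 10 mm, about 240 g. Origin at the centre of its underside. The flat floor, about 98 mm across, is 4 mm above the origin.
- tray: Green plastic shelf tray, loose, 170 long (x) x 110 mm wide (y) with 4 mm walls 14 mm high, about 300 g. Origin at the centre of its underside. The floor, 162 x 102 mm, is 4 mm above the origin.
- can: Bystander: orange aerosol can with black cap, 53 mm in diameter, 184 mm high, standing loose. Origin at the centre of its underside. Not to be disturbed.
- pump: Bystander: pale blue hand-soap bottle with purple band and white pump, 64 mm in diameter, 166 mm high, its spout reaching 36 mm to its -x side, standing loose. Origin at the centre of its underside. Not to be disturbed.
Things that resemble listed ones, but are neither listed nor needed, are in the scene too. What is shaped like the part that bears tub_center but turquoise is not meant.

How it is judged:
By the outcome, as a careful person would: the job done as asked, in the order asked, and still so for the second after the job is handed in, with the robot touching nothing.
It also fails if it takes over 144 s, if anything falls off the work surface, if the arm or the gripper's body presses on something with over 40 N, if the wrist force passes 120 N, or if a joint passes its speed limit or range.

## Robot

A 7-joint arm with a two-finger parallel gripper is mounted at the origin on the work surface. World frame = base frame: x ahead of the robot, y to its left, z up, the work surface at z = 0. Lengths are in m, angles in rad, forces in N, time in s.
With the tool pointing down it reaches from about 0.4 to 0.85 m from the base axis. Payload 10.4 kg.
Tool frame: the origin (TCP) lies between the finger pads; the fingertips stand 22 mm ahead of it and the grasp point (between the pads) lies 3 mm ahead of it (r.nose_length is the distance from the TCP to the fingertips, in m); z points along the fingers, y is the line along which they close (so a half turn about z gives the same grasp; the last joint's range is limited). The gripper opens to 87 mm and grips with 3 to 60 N. Pads are 19 mm wide; open, the fingers measure 117 mm over their backs; the gripper's body (75 mm by 190 mm) begins 51 mm behind the grasp point.
Start: joints at [-1.287, 0.332, -0.065, 1.46, 0.022, 1.35, -0.088], TCP at [0.189, 0.596, 0.245] pointing down, gripper open.
Joint ranges: [-2.6, 2.6], [-0.5, 2.12], [-1.47, 1.34], [0.16, 2.42], [-1.27, 4.41], [0.06, 2.06], [-2.6, 2.6]. Speed limits (rad/s): [2.22, 2.22, 2.79, 2.79, 3.14, 3.14, 3.14].

## Interface

Orientations are given as a unit quaternion [x, y, z, w].
In Python, from bench import readout, cams, r gives the robot as it stands. The module is installed in compiled form; this text tells all that it offers.
- The arm moves only by the tool step_arm, never from a script. Its argument "deltas" is a list that holds one entry, the list of rows, each a list of 7 numbers: the turn, a rotation vector about the tool's x, y, z in rad, then the shift along the tool's x, y, z in m, then the opening in per cent of the stroke, from 0 (shut) to 100 (fully open). A call has 1 to 20 rows; each row is the pose to reach, as a shift and turn from the pose commanded when the call began, along the tool's axes at that moment; what a row does not reach only later rows make up. A row lasts 1/8 s, in which the tool goes at most 62.5 mm and 10.7 degrees, less where a joint would pass 70% of its speed; a pose out of reach is approached as far as the arm can. A call with a gripper value outside its range is refused whole. The fingers move at their own pace and stop on an object; "squeeze" is the grip in N (left out, the last holds). Time passes only in rows, so rows that repeat a pose let the fingers close. It gives the time, the measured TCP pose, the force, the opening and the grip force at its end, in the units of the state.
- readout.read_state(): the state, without advancing time (a new reading comes with each control period).
- cams.camera(name): name is "scene" or "top"; returns a dict with "img" (480x640x3 uint8, red, green, blue), "fx", "fy", "cx", "cy" (pixels), "origin" and "rotation" of the camera in the world. Camera axes: x right, y up, looking along -z (the intrinsics and any distortion apply to the point x, -y, -z); pixel columns grow to the right and rows downward; lengths in m; the calibration is good to about 2 mm. A picture is of the moment at which its call begins. There is no depth.
- r.close_job(): hands the job in; it is judged then, once.
The state is a dict: "time": time; "joint_positions": joint angles; "joint_vel": joint speeds; "joint_torque": joint torques, N m; "ee_pos": TCP position; "eef_rot": TCP orientation; "ft_force": force on the tool from outside, world axes, zero at the start; "torque": the same for the moment, N m; "width": finger opening in m; "grip_force": force on a finger pad.
Only numpy, scipy, OpenCV 4.12 (cv2) and the standard library are available. Lean on these libraries where they do the work, as an engineer would, in place of code of your own. Each camera call takes 0.05 s, during which the arm holds its last target. There are 200 camera calls.

## Working session

There is one attempt and no reset: what is moved stays moved. The work goes in short steps, Python scripts to look and compute and a tool call to move; the robot and the scene stay as the last step left them, time stands still between calls to the robot, and variables do not carry over. Pictures are saved under pics/ and viewed, at most 14 in all, crops included, and the job is handed in when it is done.

Besides the shell and the picture viewer there is one more tool, called as a command line: name --argument value ..., lists and objects as JSON in quotes. step_arm: Moves the arm, as the interface text tells. Its arguments: {"type":"object","properties":{"deltas":{"type":"array"},"squeeze":{"type":"number"}},"required":["deltas"]}

```bash
mkdir -p pics; python3 - <<'E'
from bench import readout,cams,r
import cv2
for n in("scene","top"):
    c=cams.camera(n); cv2.imwrite(f"pics/{n}0.png",c["img"][:,:,::-1])
    print(n,{k:v for k,v in c.items() if k!="img"})
print(readout.read_state(), r.nose_length)
E
```

```text
scene {'fx': 601.5773780294063, 'fy': 601.5773780294063, 'cx': 327.0981871816399, 'cy': 246.26580224721843, 'origin': array([ 1.41658126, -0.51612883,  0.89184613]), 'rotation': array([0.38290476, 0.21007828, 0.44806046, 0.78005954])}
top {'fx': 532.7370473827463, 'fy': 532.7370473827463, 'cx': 315.47776312816404, 'cy': 239.31630752547187, 'origin': array([ 0.46328078, -0.0144621 ,  1.25181127]), 'rotation': array([ 0.0359117 , -0.03254161, -0.70535698,  0.70719369])}
{'time': 0.1, 'joint_positions': array([-1.28660833,  0.33281826, -0.06468382,  1.46083337,  0.0215764 ,
        1.3498879 , -0.08846413]), 'joint_vel': array([-0.00113185, -0.00012615,  0.00061986, -0.00115486, -0.00022383,
        0.00229971, -0.00054403]), 'joint_torque': array([ 1.93465370e-03, -6.24551439e+01,  2.45996547e-02, -3.90718102e+01,
       -6.16571680e-02,  3.65576253e-02,  7.79141010e-05]), 'ee_pos': array([0.18865985, 0.5955255 , 0.24383889]), 'eef_rot': array([ 1.52776272e-01,  9.88260602e-01, -6.21600873e-04, -7.72332492e-05]), 'ft_force': array([-0.04068538,  0.13413974, -0.5878015 ]), 'torque': array([ 0.03123505, -0.00308671, -0.01954956]), 'grip_force': 0.0, 'width': 0.08691848150872916} 0.022
```

View pics/scene0.png

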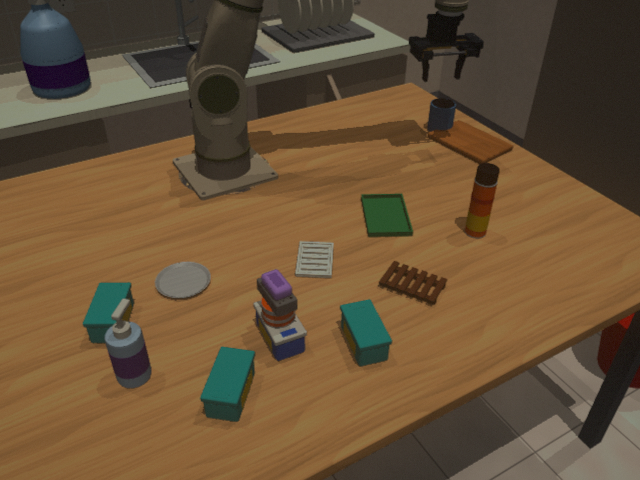

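View pics/top0.png

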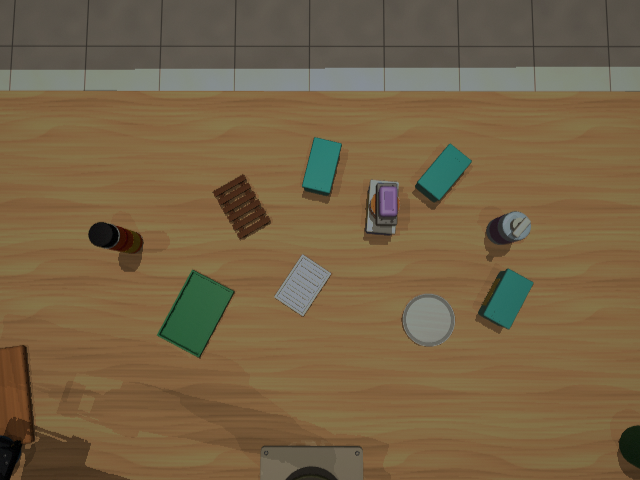

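Could be taken for the tub: turquoise boxes at top (322,166), (444,173), (506,298) are rejected as the wrong colour. The blue tub with the white lid under the pile, at top (382,208) and scene (281,325), is the right one. The lavender soap at top (388,201) is unique. The close crop checks this.

```bash
python3 - <<'E'
import cv2,numpy as np
t=cv2.imread("pics/top0.png");s=cv2.imread("pics/scene0.png")
g=lambda i:np.clip(255*(i/255.)**0.6,0,255).astype(np.uint8)
a=cv2.resize(g(t[170:245,355:405]),None,fx=8,fy=8,interpolation=cv2.INTER_CUBIC)
b=cv2.resize(g(s[262:362,245:312]),None,fx=6,fy=6,interpolation=cv2.INTER_CUBIC)
cv2.imwrite("pics/pile.png",np.hstack([a,b])[:600,:800])
c=cv2.resize(g(t[165:365,150:350]),None,fx=3,fy=3,interpolation=cv2.INTER_CUBIC)
cv2.imwrite("pics/hold.png",c)
E
```

```text
(no output)
```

View pics/pile.png

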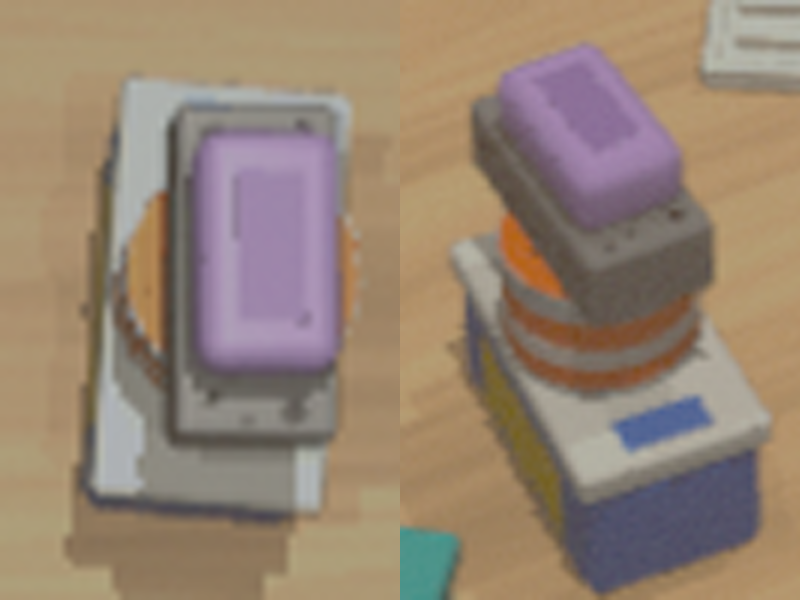

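View pics/hold.png

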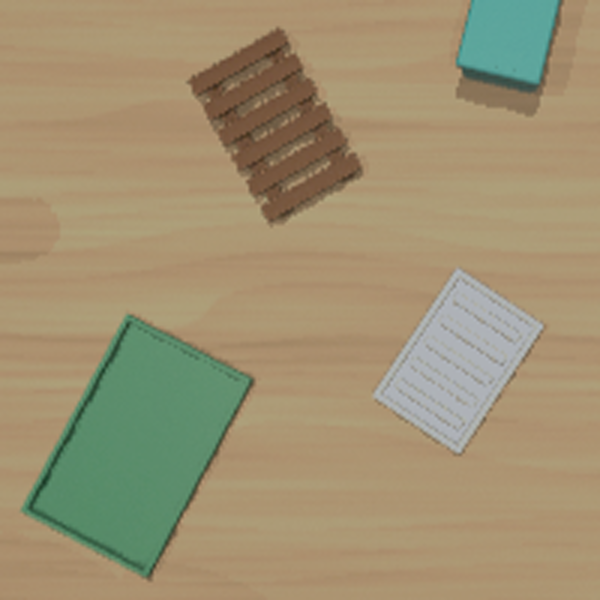

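The crops confirm the choice: the blue body with a white lid sits under the tin, stone and soap. The corners I need are all readable, so I'll work out the poses now.

```bash
cat > h.py <<'E'
import numpy as np, cv2
from scipy.spatial.transform import Rotation as R
TOP=dict(f=532.7370473827463,c=(315.47776312816404,239.31630752547187),o=[0.46328078,-0.0144621,1.25181127],q=[0.0359117,-0.03254161,-0.70535698,0.70719369])
SC=dict(f=601.5773780294063,c=(327.0981871816399,246.26580224721843),o=[1.41658126,-0.51612883,0.89184613],q=[0.38290476,0.21007828,0.44806046,0.78005954])
def ray(uv,z,C=TOP):
    uv=np.atleast_2d(uv).astype(float)
    d=np.c_[(uv-C['c'])/C['f']*[1,-1],-np.ones(len(uv))]
    d=R.from_quat(C['q']).apply(d); o=np.array(C['o'])
    return (o+d*((z-o[2])/d[:,2])[:,None])[:,:2]
def uncrop(p,s,off): return (np.atleast_2d(p)+0.5)/s-0.5+np.array(off)
def rect(P):
    # corners in order around, first edge -> lengths; returns centre, yaw of long axis (deg), side lengths
    P=np.array(P); e1=(P[1]-P[0]+P[2]-P[3])/2; e2=(P[2]-P[1]+P[3]-P[0])/2
    if np.linalg.norm(e1)<np.linalg.norm(e2): e1,e2=e2,e1
    n=lambda v:np.degrees(np.arctan2(v[1],v[0]))
    y1=n(e1); y2=n(e2)-90; y2=y1+(y2-y1+90)%180-90
    return P.mean(0).round(4),round(y1%180,1),round(y2%180,1),np.linalg.norm(e1).round(4),np.linalg.norm(e2).round(4)
E
python3 - <<'E'
from h import *
A=lambda p:uncrop(p,8,(355,170)); B=lambda p:uncrop(p,3,(150,165)); S=lambda p:uncrop(np.array(p)-[400,0],6,(245,262))
for n,p,z in [("tub",A([(125,78),(348,98),(320,513),(88,490)]),.06),("stone",A([(172,105),(338,105),(335,440),(170,440)]),.130),
 ("soap",A([(195,130),(338,130),(338,370),(195,370)]),.146),
 ("rest",B([(188,80),(280,28),(363,170),(273,225)]),.018),("dish",B([(457,267),(545,325),(460,455),(373,397)]),.011),
 ("tray",B([(128,315),(254,380),(150,578),(22,510)]),.014)]: print(n,*rect(ray(p,z)))
print("saucer",ray([(428.5,320)],.010), ray([(402.5,320),(454.8,320)],.01))
print("tub scene near lid corners",ray(S([(585,478),(770,410),(455,240)]),.06,SC))
print("can/pump",ray([(135,245),(503,236)],0))
s=R.from_quat([1.52776272e-01,9.88260602e-01,-6.2e-4,-7.7e-5]).as_matrix();print(s.round(4))
E
```

```text
tub [ 0.6544 -0.159 ] 175.0 174.7 0.1185 0.0644
stone [ 0.6491 -0.1594] 179.0 0.1 0.0901 0.044
soap [ 0.6523 -0.1608] 179.4 0.1 0.0637 0.0375
rest [0.66   0.1648] 30.8 31.0 0.1317 0.0822
dish [0.4774 0.0212] 147.1 146.8 0.1195 0.0812
tray [0.4121 0.2669] 152.8 153.0 0.1686 0.111
saucer [[ 0.39761863 -0.26950225]] [[ 0.39743453 -0.20959608]
 [ 0.39780478 -0.33007238]]
tub scene near lid corners [[ 0.71236202 -0.19512929]
 [ 0.71557735 -0.13134813]
 [ 0.59556769 -0.18440047]]
can/pump [[ 0.57038529  0.41796247]
 [ 0.59379496 -0.45055488]]
[[-9.533e-01  3.020e-01 -3.000e-04]
 [ 3.020e-01  9.533e-01 -1.200e-03]
 [-0.000e+00 -1.200e-03 -1.000e+00]]
```

Sizes and the second camera agree, so I'll start moving.

step_arm --deltas '[[[0, 0, -0.307, -0.67, -0.581, -0.056, 100], [0, 0, -0.307, -0.67, -0.581, -0.056, 100], [0, 0, -0.307, -0.67, -0.581, -0.056, 100], [0, 0, -0.307, -0.67, -0.581, -0.056, 100], [0, 0, -0.307, -0.67, -0.581, -0.056, 100], [0, 0, -0.307, -0.67, -0.581, -0.056, 100], [0, 0, -0.307, -0.67, -0.581, -0.056, 100], [0, 0, -0.307, -0.67, -0.581, -0.056, 100], [0, 0, -0.307, -0.67, -0.581, -0.056, 100], [0, 0, -0.307, -0.67, -0.581, -0.056, 100], [0, 0, -0.307, -0.67, -0.581, -0.056, 100], [0, 0, -0.307, -0.67, -0.581, -0.056, 100], [0, 0, -0.307, -0.67, -0.581, -0.056, 100], [0, 0, -0.307, -0.67, -0.581, -0.056, 100], [0, 0, -0.307, -0.67, -0.581, -0.056, 100], [0, 0, -0.307, -0.67, -0.581, -0.056, 100], [0, 0, -0.307, -0.67, -0.581, -0.056, 100], [0, 0, -0.307, -0.67, -0.581, -0.056, 100]]]' --squeeze 10

```text
time: 2.35
ee_pos: [0.6519, -0.1586, 0.3009]
eef_rot: [-0.001, 1.0, 0.001, 0.0]
ft_force: [-0.2, -0.1, -0.3]
width: 0.0869
grip_force: 0.0
```

```bash
cat > g.py <<'E'
# python3 g.py x y z toolY_deg : row (from measured pose) ; no args: state
import sys,numpy as np
from bench import readout
from scipy.spatial.transform import Rotation as R
s=readout.read_state(); p=np.array(s['ee_pos']); T=R.from_quat(s['eef_rot']); M=T.as_matrix()
print('t',round(s['time'],2),'p',p.round(4),'ydir',np.degrees(np.arctan2(M[1,1],M[0,1])).round(2),'z',M[:,2].round(4),'w',round(s['width'],4),'g',round(s['grip_force'],1),'F',np.round(s['ft_force'],1),'q',np.round(s['joint_positions'],2))
a=list(map(float,sys.argv[1:]))
for i in range(0,len(a),4):
    y=np.radians(a[i+3]); Y=[np.cos(y),np.sin(y),0]; X=[-np.sin(y),np.cos(y),0]  # z down, x = y cross z
    G=np.array([np.cross(Y,[0,0,-1]),Y,[0,0,-1]]).T
    print('row',(T.inv()*R.from_matrix(G)).as_rotvec().round(4),(M.T@(np.array(a[i:i+3])-p)).round(4))
E
python3 g.py .652 -.161 .154 90
```

```text
t 2.35 p [ 0.6519 -0.1586  0.3009] ydir 90.14 z [ 6.0e-04  1.1e-03 -1.0e+00] w 0.0869 g 0.0 F [-0.2 -0.1 -0.3] q [-0.22  0.45  0.59  1.26 -0.25  1.5   1.91]
row [0.0011 0.0006 0.0024] [ 0.     -0.0026  0.1469]
```

step_arm --deltas '[[[0, 0, 0.002, 0, -0.002, 0.04, 100], [0, 0, 0.002, 0, -0.002, 0.08, 100], [0, 0, 0.002, 0, -0.002, 0.11, 100], [0, 0, 0.002, 0, -0.002, 0.13, 100], [0, 0, 0.002, 0, -0.002, 0.14, 100], [0, 0, 0.002, 0, -0.002, 0.146, 100], [0, 0, 0.002, 0, -0.002, 0.146, 80], [0, 0, 0.002, 0, -0.002, 0.146, 60], [0, 0, 0.002, 0, -0.002, 0.146, 50], [0, 0, 0.002, 0, -0.002, 0.146, 40], [0, 0, 0.002, 0, -0.002, 0.146, 30], [0, 0, 0.002, 0, -0.002, 0.146, 20], [0, 0, 0.002, 0, -0.002, 0.146, 0], [0, 0, 0.002, 0, -0.002, 0.146, 0]]]' --squeeze 10

```text
time: 4.1
ee_pos: [0.652, -0.1622, 0.1545]
eef_rot: [0.001, 1.0, 0.0, 0.0]
ft_force: [0.1, 0.7, 0.7]
width: 0.0377
grip_force: 10.0
```

```bash
python3 g.py .652 -.161 .154 90
```

```text
t 4.1 p [ 0.652  -0.1622  0.1545] ydir 89.91 z [ 0.e+00  2.e-04 -1.e+00] w 0.0377 g 10.0 F [0.1 0.7 0.7] q [-0.21  0.54  0.55  1.46 -0.29  1.23  1.94]
row [ 0.0002  0.     -0.0016] [0.     0.0012 0.0005]
```

step_arm --deltas '[[[0, 0, 0, 0, 0, -0.005, 0], [0, 0, 0, 0, 0, -0.02, 0], [0, 0, 0, 0, 0, -0.045, 0], [0, 0, 0, 0, 0, -0.06, 0], [0, 0, 0.04, 0.01, 0.011, -0.06, 0], [0, 0, 0.12, 0.03, 0.032, -0.06, 0], [0, 0, 0.22, 0.06, 0.063, -0.06, 0], [0, 0, 0.32, 0.09, 0.095, -0.06, 0], [0, 0, 0.42, 0.12, 0.126, -0.06, 0], [0, 0, 0.5, 0.15, 0.158, -0.05, 0], [0, 0, 0.55, 0.168, 0.176, -0.03, 0], [0, 0, 0.575, 0.1746, 0.1834, 0, 0], [0, 0, 0.575, 0.1746, 0.1834, 0.03, 0], [0, 0, 0.575, 0.1746, 0.1834, 0.05, 0], [0, 0, 0.575, 0.1746, 0.1834, 0.06, 0], [0, 0, 0.575, 0.1746, 0.1834, 0.06, 0]]]' --squeeze 10

```text
time: 6.1
ee_pos: [0.4777, 0.0212, 0.0946]
eef_rot: [0.285, 0.959, -0.0, -0.0]
ft_force: [-0.2, -0.2, -0.9]
width: 0.0379
grip_force: 10.0
```

```bash
python3 g.py .4774 .0212 .0385 57; python3 - <<'E'
from bench import cams
import cv2,numpy as np
g=lambda i:np.clip(255*(i/255.)**0.6,0,255).astype(np.uint8)
s=g(cams.camera("scene")["img"][:,:,::-1]);t=g(cams.camera("top")["img"][:,:,::-1])
cv2.imwrite("pics/t1.png",t)
a=cv2.resize(s[200:350,250:350],None,fx=4,fy=4,interpolation=cv2.INTER_CUBIC)
b=cv2.resize(t[170:245,350:400],None,fx=8,fy=8,interpolation=cv2.INTER_CUBIC)
cv2.imwrite("pics/m1.png",np.hstack([a,b]))
E
```

```text
t 6.1 p [0.4777 0.0212 0.0946] ydir 56.94 z [-4.e-04 -2.e-04 -1.e+00] w 0.0379 g 10.0 F [-0.2 -0.2 -0.9] q [-0.67  0.17  0.57  2.04 -0.11  0.97  0.96]
row [-0.0004 -0.0003 -0.0011] [ 0.0002 -0.0001  0.0561]
```

View pics/m1.png

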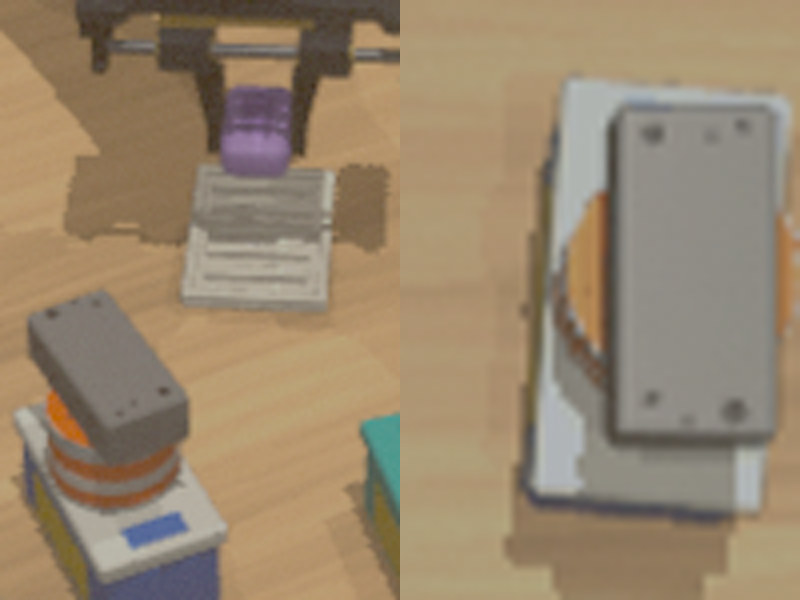

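The picture shows the soap held level over the dish at crop (257,130). The stone is undisturbed, with corners at crop (612,107) to (775,440).

step_arm --deltas '[[[0, 0, 0, 0, 0, 0.02, 0], [0, 0, 0, 0, 0, 0.035, 0], [0, 0, 0, 0, 0, 0.045, 0], [0, 0, 0, 0, 0, 0.05, 0], [0, 0, 0, 0, 0, 0.053, 0], [0, 0, 0, 0, 0, 0.0545, 0], [0, 0, 0, 0, 0, 0.0555, 0], [0, 0, 0, 0, 0, 0.056, 0], [0, 0, 0, 0, 0, 0.056, 0]]]'

```text
time: 7.32
ee_pos: [0.4778, 0.0214, 0.0386]
eef_rot: [0.284, 0.959, 0.0, 0.0]
ft_force: [1.1, -0.4, -0.5]
width: 0.0381
grip_force: 10.0
```

```bash
python3 g.py .4774 .0212 .0385 57;python3 - <<'E'
from h import *
print(rect(ray(uncrop(np.array([(612,107),(775,107),(775,440),(612,440)])-[400,0],8,(350,170)),.130)))
E
```

```text
t 7.33 p [0.4778 0.0214 0.0386] ydir 56.95 z [ 1.e-04  1.e-04 -1.e+00] w 0.0381 g 10.0 F [ 1.1 -0.4 -0.5] q [-0.64  0.27  0.55  2.07 -0.19  0.84  1.02]
row [ 0.0002  0.     -0.0008] [ 0.0002 -0.0003  0.0001]
(array([ 0.6488, -0.1594]), np.float64(179.4), np.float64(0.1), np.float64(0.0896), np.float64(0.0433))
```

step_arm --deltas '[[[0, 0, 0, 0, 0, 0.0005, 0], [0, 0, 0, 0, 0, 0.001, 0], [0, 0, 0, 0, 0, 0.001, 0]]]'

```text
time: 7.7
ee_pos: [0.4779, 0.0213, 0.0383]
eef_rot: [0.285, 0.959, 0.0, -0.0]
ft_force: [-4.7, -0.6, 12.1]
width: 0.0381
grip_force: 10.0
```

step_arm --deltas '[[[0, 0, 0, 0, 0, -0.0005, 0], [0, 0, 0, 0, 0, -0.0005, 47], [0, 0, 0, 0, 0, -0.0005, 55], [0, 0, 0, 0, 0, -0.0005, 65], [0, 0, 0, 0, 0, -0.0005, 75], [0, 0, 0, 0, 0, -0.01, 75], [0, 0, 0, 0, 0, -0.04, 75], [0, 0, 0, 0, 0, -0.09, 75], [0, 0, 0, 0, 0, -0.14, 75], [0, 0, 0, 0, 0, -0.17, 75], [0, 0, 0, 0, 0, -0.18, 75], [0, 0, 0, 0, 0, -0.18, 75]]]'

```text
time: 9.2
ee_pos: [0.4777, 0.0214, 0.2175]
eef_rot: [0.284, 0.959, 0.0, 0.0]
ft_force: [-0.3, -0.4, -0.1]
width: 0.0654
grip_force: 0.0
```

```bash
python3 g.py .649 -.1595 .22 90 .649 -.1595 .126 90
```

```text
t 9.2 p [0.4777 0.0214 0.2175] ydir 56.96 z [ 4.e-04  4.e-04 -1.e+00] w 0.0654 g 0.0 F [-0.3 -0.4 -0.1] q [-0.72  0.    0.59  1.9  -0.    1.24  0.86]
row [ 5.000e-04  3.000e-04 -5.767e-01] [-0.2422 -0.0582 -0.0025]
row [ 5.000e-04  3.000e-04 -5.767e-01] [-0.2422 -0.0583  0.0915]
```

step_arm --deltas '[[[0, 0, -0.1, -0.05, -0.012, -0.0025, 90], [0, 0, -0.25, -0.1, -0.024, -0.0025, 90], [0, 0, -0.4, -0.15, -0.036, -0.0025, 100], [0, 0, -0.577, -0.2, -0.048, -0.0025, 100], [0, 0, -0.577, -0.235, -0.057, -0.0025, 100], [0, 0, -0.577, -0.2422, -0.0582, -0.0025, 100], [0, 0, -0.577, -0.2422, -0.0582, 0.02, 100], [0, 0, -0.577, -0.2422, -0.0582, 0.05, 100], [0, 0, -0.577, -0.2422, -0.0582, 0.075, 100], [0, 0, -0.577, -0.2422, -0.0582, 0.088, 100], [0, 0, -0.577, -0.2422, -0.0582, 0.0915, 100], [0, 0, -0.577, -0.2422, -0.0582, 0.0915, 80], [0, 0, -0.577, -0.2422, -0.0582, 0.0915, 65], [0, 0, -0.577, -0.2422, -0.0582, 0.0915, 55], [0, 0, -0.577, -0.2422, -0.0582, 0.0915, 45], [0, 0, -0.577, -0.2422, -0.0582, 0.0915, 30], [0, 0, -0.577, -0.2422, -0.0582, 0.0915, 0], [0, 0, -0.577, -0.2422, -0.0582, 0.0915, 0]]]' --squeeze 12

```text
time: 11.45
ee_pos: [0.649, -0.1595, 0.1261]
eef_rot: [-0.0, 1.0, 0.0, 0.0]
ft_force: [-0.3, 0.2, 1.6]
width: 0.0442
grip_force: 12.0
```

```bash
python3 g.py .66 .1648 .2 121 .66 .1648 .2 -59 .66 .1648 .042 121; python3 - <<'E'
from bench import cams
import cv2,numpy as np
g=lambda i:np.clip(255*(i/255.)**0.6,0,255).astype(np.uint8)
s=g(cams.camera("scene")["img"][:,:,::-1]);t=g(cams.camera("top")["img"][:,:,::-1])
a=cv2.resize(s[200:350,250:350],None,fx=4,fy=4,interpolation=cv2.INTER_CUBIC)
b=cv2.resize(t[250:325,275:325],None,fx=8,fy=8,interpolation=cv2.INTER_CUBIC)
cv2.imwrite("pics/m2.png",np.hstack([a,b]))
E
```

```text
t 11.45 p [ 0.649  -0.1595  0.1261] ydir 90.01 z [ 1.e-04  1.e-04 -1.e+00] w 0.0442 g 12.0 F [-0.3  0.2  1.6] q [-0.27  0.57  0.62  1.5  -0.35  1.18  1.98]
row [ 1.000e-04  1.000e-04 -5.409e-01] [-0.011   0.3243 -0.0739]
row [ 1.0000e-04 -1.0000e-04  2.6007e+00] [-0.011   0.3243 -0.0739]
row [ 1.000e-04  1.000e-04 -5.409e-01] [-0.011   0.3243  0.0841]
```

View pics/m2.png

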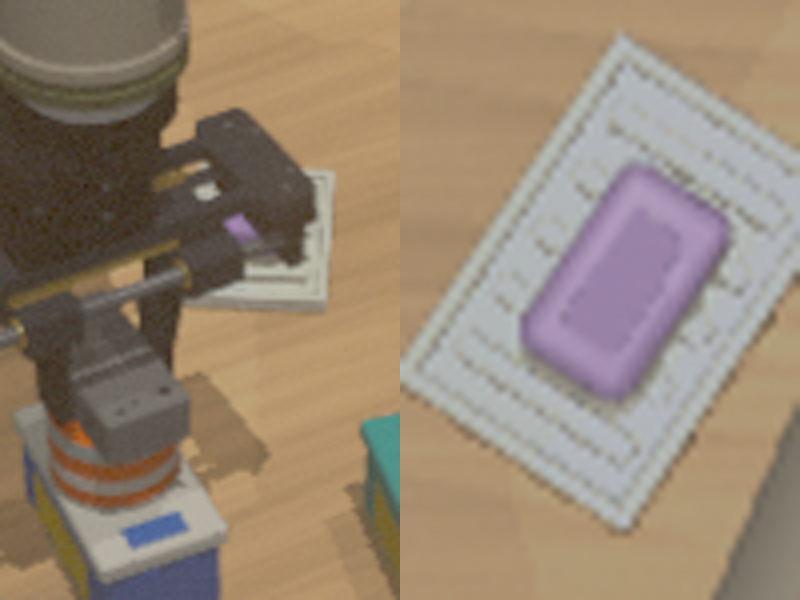

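Soap lies centred and aligned on the dish (crop centre 625,280). The stone is gripped at full width.

step_arm --deltas '[[[0, 0, 0, 0, 0, -0.004, 0], [0, 0, 0, 0, 0, -0.015, 0], [0, 0, 0, 0, 0, -0.035, 0], [0, 0, -0.03, 0, 0.015, -0.05, 0], [0, 0, -0.09, -0.002, 0.045, -0.055, 0], [0, 0, -0.15, -0.003, 0.08, -0.055, 0], [0, 0, -0.21, -0.004, 0.12, -0.055, 0], [0, 0, -0.28, -0.006, 0.16, -0.055, 0], [0, 0, -0.35, -0.007, 0.2, -0.055, 0], [0, 0, -0.42, -0.009, 0.24, -0.055, 0], [0, 0, -0.48, -0.01, 0.28, -0.045, 0], [0, 0, -0.53, -0.011, 0.31, -0.02, 0], [0, 0, -0.541, -0.011, 0.3243, 0.01, 0], [0, 0, -0.541, -0.011, 0.3243, 0.035, 0], [0, 0, -0.541, -0.011, 0.3243, 0.055, 0], [0, 0, -0.541, -0.011, 0.3243, 0.068, 0], [0, 0, -0.541, -0.011, 0.3243, 0.075, 0], [0, 0, -0.541, -0.011, 0.3243, 0.079, 0], [0, 0, -0.541, -0.011, 0.3243, 0.081, 0], [0, 0, -0.541, -0.011, 0.3243, 0.081, 0]]]'

```text
time: 14.05
ee_pos: [0.6601, 0.1648, 0.0454]
eef_rot: [-0.267, 0.964, 0.0, 0.0]
ft_force: [-0.3, -0.3, -0.1]
width: 0.0437
grip_force: 12.0
```

```bash
python3 g.py .66 .1648 .0421 121; python3 - <<'E'
from bench import cams
import cv2,numpy as np
g=lambda i:np.clip(255*(i/255.)**0.6,0,255).astype(np.uint8)
s=g(cams.camera("scene")["img"][:,:,::-1]);t=g(cams.camera("top")["img"][:,:,::-1])
a=cv2.resize(s[210:310,360:460],None,fx=4,fy=4,interpolation=cv2.INTER_CUBIC)
b=cv2.resize(t[170:245,350:400],None,fx=8,fy=8,interpolation=cv2.INTER_CUBIC)
a=np.vstack([a,np.zeros((200,400,3),np.uint8)]);a[400:600]=cv2.resize(s[280:330,240:340],None,fx=4,fy=4)
cv2.imwrite("pics/m3.png",np.hstack([a,b]))
E
```

```text
t 14.05 p [0.6601 0.1648 0.0454] ydir 121.0 z [ 5.e-04  3.e-04 -1.e+00] w 0.0437 g 12.0 F [-0.3 -0.3 -0.1] q [-0.61  0.65  0.42  1.52 -0.29  1.04  1.99]
row [0.     0.0006 0.    ] [0.0001 0.0001 0.0033]
```

View pics/m3.png

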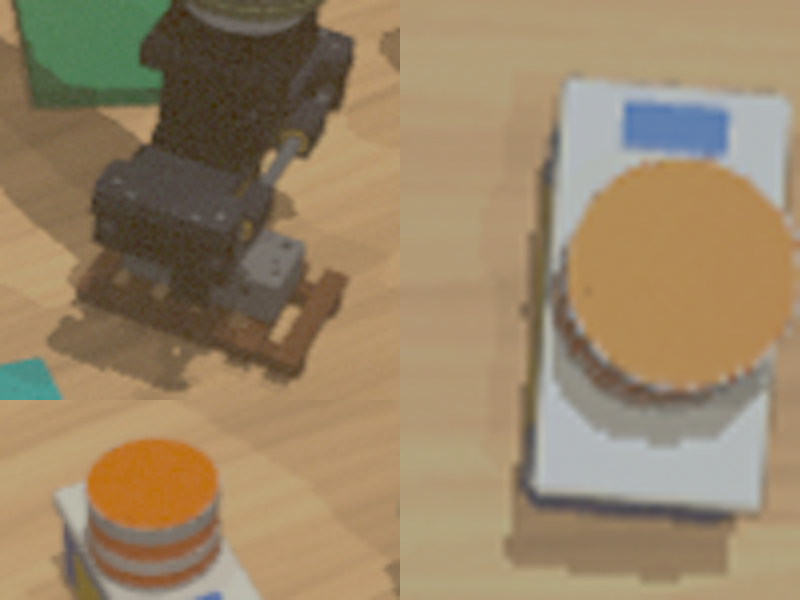

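The stone is just above the rest at crop (270,265). The tin top circle is centred at crop (682,272), about 230 across, so 29 px. Lower the stone with small steps.

step_arm --deltas '[[[0, 0, 0, 0, 0, 0.0015, 0], [0, 0, 0, 0, 0, 0.0025, 0], [0, 0, 0, 0, 0, 0.003, 0], [0, 0, 0, 0, 0, 0.0035, 0], [0, 0, 0, 0, 0, 0.0035, 0]]]'

```text
time: 14.78
ee_pos: [0.6599, 0.1648, 0.0421]
eef_rot: [-0.267, 0.964, 0.0, -0.0]
ft_force: [-3.4, -1.7, 5.2]
width: 0.0438
grip_force: 12.0
```

```bash
python3 - <<'E'
from h import *
print(ray(uncrop(np.array([(682,272),(567,272),(795,272),(682,155),(682,390)])-[400,0],8,(350,170)),.102))
E
```

```text
[[ 0.65369728 -0.15984384]
 [ 0.65363275 -0.12850114]
 [ 0.65376067 -0.19063374]
 [ 0.68604831 -0.16015934]
 [ 0.6212451  -0.15952735]]
```

step_arm --deltas '[[[0, 0, 0, 0, 0, 0, 53], [0, 0, 0, 0, 0, 0, 60], [0, 0, 0, 0, 0, 0, 70], [0, 0, 0, 0, 0, 0, 80], [0, 0, 0, 0, 0, -0.01, 80], [0, 0, 0, 0, 0, -0.04, 80], [0, 0, 0, 0, 0, -0.09, 80], [0, 0, 0, 0, 0, -0.14, 80], [0, 0, 0, 0, 0, -0.17, 80], [0, 0, 0, 0, 0, -0.17, 80]]]'

```text
time: 16.02
ee_pos: [0.6613, 0.1648, 0.2154]
eef_rot: [-0.267, 0.964, 0.0, 0.003]
ft_force: [0.5, -0.8, 0.3]
width: 0.0699
grip_force: 0.0
```

```bash
python3 g.py .6537 -.1598 .2 90 .6537 -.1598 .092 90
```

```text
t 16.02 p [0.6613 0.1648 0.2154] ydir 120.99 z [ 0.0053  0.0019 -1.    ] w 0.0699 g 0.0 F [ 0.5 -0.8  0.3] q [-0.64  0.49  0.47  1.36 -0.23  1.33  1.95]
row [5.000e-04 5.700e-03 5.409e-01] [ 0.1737 -0.2743  0.0147]
row [5.000e-04 5.700e-03 5.409e-01] [ 0.1743 -0.2742  0.1227]
```

step_arm --deltas '[[[0, 0, 0.1, 0.03, -0.048, 0.01, 100], [0, 0, 0.25, 0.06, -0.096, 0.01, 100], [0, 0, 0.4, 0.09, -0.144, 0.01, 100], [0, 0, 0.5, 0.12, -0.192, 0.01, 100], [0, 0, 0.541, 0.15, -0.24, 0.01, 100], [0, 0, 0.541, 0.165, -0.263, 0.01, 100], [0, 0, 0.541, 0.173, -0.275, 0.01, 100], [0, 0, 0.541, 0.173, -0.275, 0.03, 100], [0, 0, 0.541, 0.173, -0.275, 0.04, 100], [0, 0, 0.541, 0.173, -0.275, 0.04, 100], [0, 0, 0.541, 0.173, -0.275, 0.04, 100]]]'

```text
time: 17.4
ee_pos: [0.6536, -0.1592, 0.1717]
eef_rot: [-0.001, 1.0, 0.0, 0.0]
ft_force: [-0.3, -0.4, 0.3]
width: 0.0868
grip_force: 0.0
```

```bash
python3 g.py .6537 -.1598 .092 90
```

```text
t 17.4 p [ 0.6536 -0.1592  0.1717] ydir 90.08 z [ 2.e-04  2.e-04 -1.e+00] w 0.0868 g 0.0 F [-0.3 -0.4  0.3] q [-0.28  0.54  0.64  1.44 -0.33  1.26  1.97]
row [0.0002 0.0002 0.0014] [-0.     -0.0006  0.0797]
```

step_arm --deltas '[[[0, 0, 0, 0, -0.0006, 0.02, 100], [0, 0, 0, 0, -0.0006, 0.045, 100], [0, 0, 0, 0, -0.0006, 0.065, 100], [0, 0, 0, 0, -0.0006, 0.076, 100], [0, 0, 0, 0, -0.0006, 0.08, 100], [0, 0, 0, 0, -0.0006, 0.08, 100], [0, 0, 0, 0, -0.0006, 0.08, 90], [0, 0, 0, 0, -0.0006, 0.08, 82], [0, 0, 0, 0, -0.0006, 0.08, 77], [0, 0, 0, 0, -0.0006, 0.08, 72], [0, 0, 0, 0, -0.0006, 0.08, 60], [0, 0, 0, 0, -0.0006, 0.08, 0], [0, 0, 0, 0, -0.0006, 0.08, 0]]]' --squeeze 20

```text
time: 19.02
ee_pos: [0.6534, -0.1602, 0.0916]
eef_rot: [-0.0, 1.0, 0.0, 0.0]
ft_force: [-0.5, 2.3, 3.5]
width: 0.0635
grip_force: 20.0
```

```bash
python3 g.py .3976 -.2695 .15 90 .3976 -.2695 .15 60; python3 - <<'E'
from bench import cams
import cv2,numpy as np
g=lambda i:np.clip(255*(i/255.)**0.6,0,255).astype(np.uint8)
s=g(cams.camera("scene")["img"][:,:,::-1]);t=g(cams.camera("top")["img"][:,:,::-1])
a=cv2.resize(t[170:245,215:270],None,fx=7,fy=7,interpolation=cv2.INTER_CUBIC)
b=cv2.resize(t[285:360,395:460],None,fx=6,fy=6,interpolation=cv2.INTER_CUBIC)
c=np.zeros((525,790,3),np.uint8);c[:525,:385]=a;c[:450,385:775]=b
cv2.imwrite("pics/m4.png",c)
E
```

```text
t 19.02 p [ 0.6534 -0.1602  0.0916] ydir 90.03 z [ 1.e-04  6.e-04 -1.e+00] w 0.0635 g 20.0 F [-0.5  2.3  3.5] q [-0.25  0.62  0.61  1.52 -0.37  1.13  2.  ]
row [0.0006 0.0001 0.0006] [ 0.2559 -0.1091 -0.0585]
row [ 0.0006 -0.      0.5242] [ 0.2559 -0.1091 -0.0585]
```

View pics/m4.png

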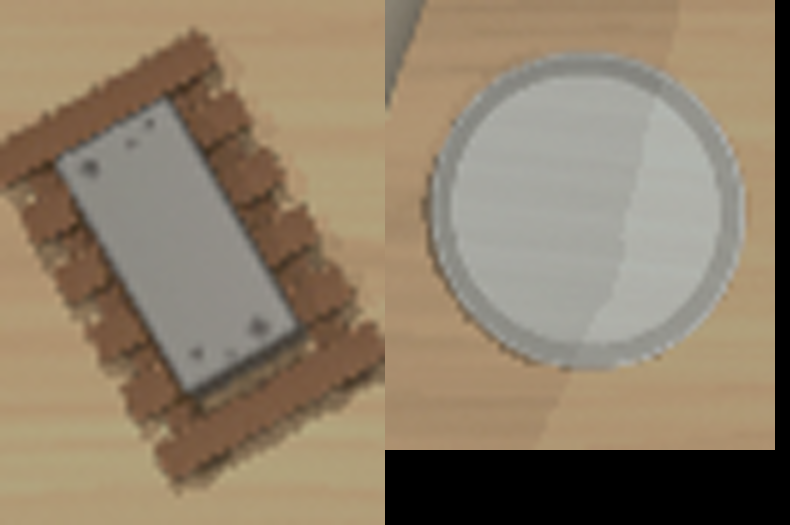

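Stone lies flat, centred, and along the rest. The saucer circle (crop centre 586,211) is where I measured it. Carry the tin over.

step_arm --deltas '[[[0, 0, 0, 0, 0, -0.004, 0], [0, 0, 0, 0, 0, -0.015, 0], [0, 0, 0, 0, 0, -0.035, 0], [0, 0, 0.02, 0.01, -0.004, -0.05, 0], [0, 0, 0.07, 0.03, -0.013, -0.055, 0], [0, 0, 0.14, 0.06, -0.026, -0.055, 0], [0, 0, 0.21, 0.1, -0.043, -0.055, 0], [0, 0, 0.29, 0.14, -0.06, -0.055, 0], [0, 0, 0.37, 0.18, -0.077, -0.055, 0], [0, 0, 0.45, 0.22, -0.094, -0.05, 0], [0, 0, 0.51, 0.245, -0.105, -0.035, 0], [0, 0, 0.524, 0.2557, -0.1091, -0.01, 0], [0, 0, 0.524, 0.2557, -0.1091, 0.015, 0], [0, 0, 0.524, 0.2557, -0.1091, 0.033, 0], [0, 0, 0.524, 0.2557, -0.1091, 0.044, 0], [0, 0, 0.524, 0.2557, -0.1091, 0.05, 0], [0, 0, 0.524, 0.2557, -0.1091, 0.052, 0], [0, 0, 0.524, 0.2557, -0.1091, 0.053, 0], [0, 0, 0.524, 0.2557, -0.1091, 0.053, 0]]]'

```text
time: 21.5
ee_pos: [0.3978, -0.2699, 0.0388]
eef_rot: [0.259, 0.966, 0.0, 0.0]
ft_force: [0.4, 0.2, -2.1]
width: 0.0637
grip_force: 20.0
```

```bash
python3 g.py .3976 -.2695 .0356 60; python3 - <<'E'
from h import *
print(rect(ray(uncrop([(55,158),(165,98),(300,330),(188,393)],7,(215,170)),.046)))
p=ray(uncrop([(200,30),(385,380),(172,488)],7,(215,170)),.018);print(p,(p[0]+p[2])/2)
E
```

```text
t 21.5 p [ 0.3978 -0.2699  0.0388] ydir 59.99 z [ 5.e-04 -0.e+00 -1.e+00] w 0.0637 g 20.0 F [ 0.4  0.2 -2.1] q [-0.22  0.33  0.82  2.08 -0.32  0.86  1.83]
row [ 0.0002  0.0004 -0.0001] [0.0004 0.0002 0.0032]
(array([0.6602, 0.1649]), np.float64(30.3), np.float64(29.6), np.float64(0.0894), np.float64(0.0414))
[[0.73771587 0.16249409]
 [0.61914167 0.09886353]
 [0.58278744 0.16934103]] [0.66025166 0.16591756]
```

step_arm --deltas '[[[0, 0, 0, 0, 0, 0.0015, 0], [0, 0, 0, 0, 0, 0.0025, 0], [0, 0, 0, 0, 0, 0.003, 0], [0, 0, 0, 0, 0, 0.0035, 0], [0, 0, 0, 0, 0, 0.0035, 0]]]'

```text
time: 22.12
ee_pos: [0.3977, -0.2698, 0.0355]
eef_rot: [0.259, 0.966, 0.0, -0.0]
ft_force: [-3.0, 3.1, 9.1]
width: 0.064
grip_force: 20.0
```

step_arm --deltas '[[[0, 0, 0, 0, 0, -0.0003, 75], [0, 0, 0, 0, 0, -0.0003, 80], [0, 0, 0, 0, 0, -0.0003, 85], [0, 0, 0, 0, 0, -0.0003, 90], [0, 0, 0, 0, 0, -0.01, 90], [0, 0, 0, 0, 0, -0.035, 90], [0, 0, 0, 0, 0, -0.08, 90], [0, 0, 0, 0, 0, -0.13, 90], [0, 0, 0, 0, 0, -0.16, 90], [0, 0, 0, 0, 0, -0.16, 90], [0, 0, 0, 0, 0, -0.16, 90]]]'

```text
time: 23.5
ee_pos: [0.3973, -0.2696, 0.1946]
eef_rot: [0.259, 0.966, 0.0, -0.0]
ft_force: [0.4, 0.3, -0.8]
width: 0.0785
grip_force: 0.0
```

```bash
python3 g.py .6544 -.159 .15 85 ; python3 - <<'E'
from bench import cams
import cv2,numpy as np
g=lambda i:np.clip(255*(i/255.)**0.6,0,255).astype(np.uint8)
s=g(cams.camera("scene")["img"][:,:,::-1]);t=g(cams.camera("top")["img"][:,:,::-1])
a=cv2.resize(t[170:245,355:405],None,fx=8,fy=8,interpolation=cv2.INTER_CUBIC)
b=cv2.resize(s[295:365,240:320],None,fx=5,fy=5,interpolation=cv2.INTER_CUBIC)
c=np.zeros((600,800,3),np.uint8);c[:,:400]=a;c[:350,400:]=b
c[350:550,400:700]=cv2.resize(s[250:310,145:235],(300,200))
cv2.imwrite("pics/m5.png",c)
E
```

```text
t 23.5 p [ 0.3973 -0.2696  0.1946] ydir 59.99 z [-3.e-04  6.e-04 -1.e+00] w 0.0785 g 0.0 F [ 0.4  0.3 -0.8] q [-0.39  0.03  0.92  1.94 -0.02  1.19  1.59]
row [ 0.0005 -0.0005 -0.4365] [-0.1673  0.2243  0.0446]
```

View pics/m5.png

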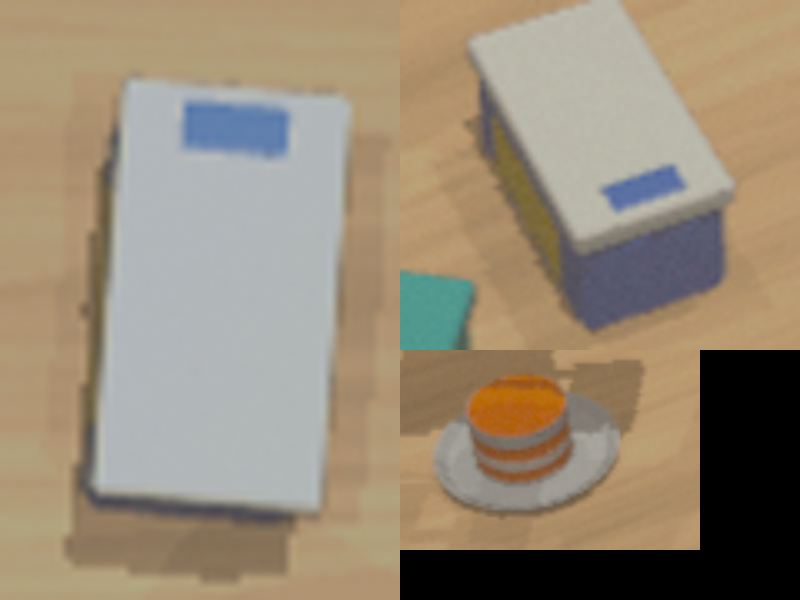

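The tin stands upright in the middle of the saucer. Tub lid corners are at crop (125,80), (350,98), (320,512), (93,495), unmoved. Go to the tub.

step_arm --deltas '[[[0, 0, -0.06, -0.025, 0.033, 0.0, 100], [0, 0, -0.15, -0.055, 0.074, 0.02, 100], [0, 0, -0.25, -0.085, 0.114, 0.03, 100], [0, 0, -0.35, -0.115, 0.154, 0.04, 100], [0, 0, -0.42, -0.145, 0.194, 0.04, 100], [0, 0, -0.4416, -0.162, 0.217, 0.04, 100], [0, 0, -0.4416, -0.167, 0.2238, 0.06, 100], [0, 0, -0.4416, -0.167, 0.2238, 0.08, 100], [0, 0, -0.4416, -0.167, 0.2238, 0.09, 100], [0, 0, -0.4416, -0.167, 0.2238, 0.095, 100], [0, 0, -0.4416, -0.167, 0.2238, 0.095, 100]]]'

```text
time: 24.98
ee_pos: [0.6539, -0.1598, 0.1002]
eef_rot: [0.041, 0.999, 0.0, 0.0]
ft_force: [0.0, -0.4, -0.0]
width: 0.0867
grip_force: 0.0
```

```bash
python3 g.py .654 -.1593 .056 85.3
```

```text
t 24.98 p [ 0.6539 -0.1598  0.1002] ydir 85.25 z [ 1.e-04  2.e-04 -1.e+00] w 0.0867 g 0.0 F [ 0.  -0.4 -0. ] q [-0.3   0.63  0.68  1.51 -0.42  1.15  1.94]
row [ 0.0002  0.0001 -0.0009] [-0.0001  0.0005  0.0442]
```

step_arm --deltas '[[[0, 0, 0, 0, 0.0005, 0.015, 100], [0, 0, 0, 0, 0.0005, 0.03, 100], [0, 0, 0, 0, 0.0005, 0.04, 100], [0, 0, 0, 0, 0.0005, 0.044, 100], [0, 0, 0, 0, 0.0005, 0.044, 100], [0, 0, 0, 0, 0.0005, 0.044, 90], [0, 0, 0, 0, 0.0005, 0.044, 83], [0, 0, 0, 0, 0.0005, 0.044, 78], [0, 0, 0, 0, 0.0005, 0.044, 74], [0, 0, 0, 0, 0.0005, 0.044, 60], [0, 0, 0, 0, 0.0005, 0.044, 0], [0, 0, 0, 0, 0.0005, 0.044, 0], [0, 0, 0, 0, 0.0005, 0.044, 0]]]' --squeeze 40

```text
time: 26.6
ee_pos: [0.6543, -0.159, 0.0561]
eef_rot: [0.041, 0.999, 0.0, 0.0]
ft_force: [-1.0, -0.1, 2.1]
width: 0.0653
grip_force: 40.0
```

```bash
python3 g.py .4121 .2669 .11 63 .4121 .2669 .11 243
```

```text
t 26.6 p [ 0.6543 -0.159   0.0561] ydir 85.29 z [ 1.e-04  2.e-04 -1.e+00] w 0.0653 g 40.0 F [-1.  -0.1  2.1] q [-0.29  0.67  0.65  1.54 -0.44  1.08  1.96]
row [2.000e-04 0.000e+00 3.891e-01] [ 0.2763  0.4046 -0.0538]
row [-1.0000e-04  3.0000e-04 -2.7525e+00] [ 0.2763  0.4046 -0.0538]
```

step_arm --deltas '[[[0, 0, 0, 0, 0, -0.003, 0], [0, 0, 0, 0, 0, -0.01, 0], [0, 0, 0, 0, 0, -0.025, 0], [0, 0, 0, 0, 0, -0.05, 0], [0, 0, 0, 0, 0, -0.075, 0], [0, 0, 0, 0, 0, -0.09, 0], [0, 0, 0, 0, 0, -0.095, 0], [0, 0, 0, 0, 0, -0.095, 0]]]'

```text
time: 27.6
ee_pos: [0.6541, -0.1589, 0.1507]
eef_rot: [0.041, 0.999, 0.0, -0.0]
ft_force: [-0.4, -0.8, -5.4]
width: 0.0652
grip_force: 40.0
```

```bash
python3 g.py .4121 .2669 .15 63; python3 - <<'E'
from bench import cams
import cv2,numpy as np
g=lambda i:np.clip(255*(i/255.)**0.6,0,255).astype(np.uint8)
s=g(cams.camera("scene")["img"][:,:,::-1]);t=g(cams.camera("top")["img"][:,:,::-1])
a=cv2.resize(s[200:350,220:340],(480,600),interpolation=cv2.INTER_CUBIC)
b=cv2.resize(t[255:370,150:245],(320,387),interpolation=cv2.INTER_CUBIC)
c=np.zeros((600,800,3),np.uint8);c[:,:480]=a;c[:387,480:]=b
cv2.imwrite("pics/m6.png",c)
E
```

```text
t 27.6 p [ 0.6541 -0.1589  0.1507] ydir 85.3 z [-4.e-04  2.e-04 -1.e+00] w 0.0652 g 40.0 F [-0.4 -0.8 -5.4] q [-0.32  0.58  0.7   1.47 -0.38  1.24  1.92]
row [ 1.000e-04 -4.000e-04  3.891e-01] [0.2761 0.4045 0.0009]
```

View pics/m6.png

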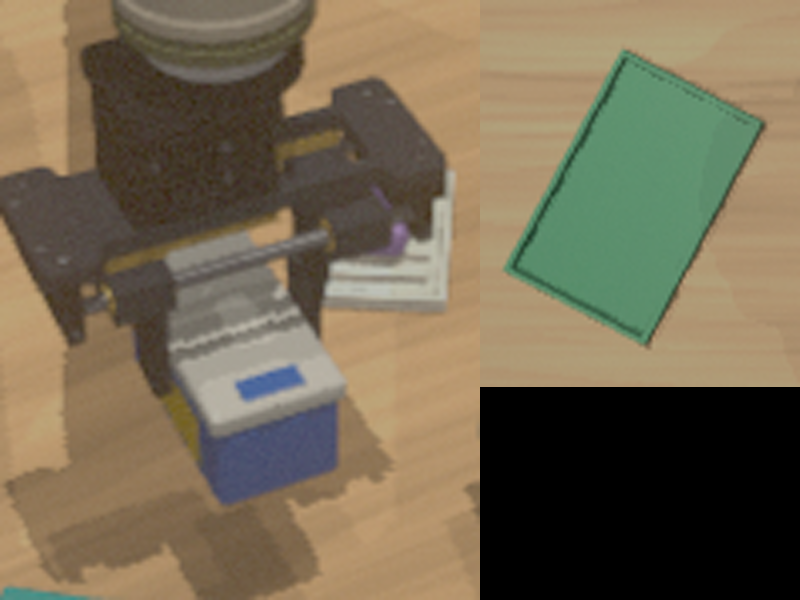

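The tub is held level at crop (260,420), and the tray is unmoved.

step_arm --deltas '[[[0, 0, 0.01, 0.006, 0.009, 0, 0], [0, 0, 0.03, 0.018, 0.027, 0, 0], [0, 0, 0.06, 0.038, 0.056, 0, 0], [0, 0, 0.1, 0.064, 0.093, 0, 0], [0, 0, 0.14, 0.092, 0.134, 0, 0], [0, 0, 0.18, 0.12, 0.175, 0, 0], [0, 0, 0.22, 0.148, 0.216, 0, 0], [0, 0, 0.26, 0.176, 0.257, 0, 0], [0, 0, 0.3, 0.204, 0.298, 0, 0], [0, 0, 0.34, 0.23, 0.337, 0, 0], [0, 0, 0.365, 0.25, 0.367, 0, 0], [0, 0, 0.38, 0.264, 0.387, 0, 0], [0, 0, 0.387, 0.272, 0.399, 0, 0], [0, 0, 0.389, 0.2761, 0.4045, 0, 0], [0, 0, 0.389, 0.2761, 0.4045, 0.015, 0], [0, 0, 0.389, 0.2761, 0.4045, 0.035, 0], [0, 0, 0.389, 0.2761, 0.4045, 0.05, 0], [0, 0, 0.389, 0.2761, 0.4045, 0.06, 0], [0, 0, 0.389, 0.2761, 0.4045, 0.065, 0], [0, 0, 0.389, 0.2761, 0.4045, 0.065, 0]]]'

```text
time: 30.2
ee_pos: [0.4124, 0.2667, 0.086]
eef_rot: [0.233, 0.972, -0.0, 0.0]
ft_force: [-0.3, -0.2, -5.1]
width: 0.0653
grip_force: 40.0
```

```bash
python3 g.py .4121 .2669 .0601 63
```

```text
t 30.2 p [0.4124 0.2667 0.086 ] ydir 63.0 z [-0.e+00 -2.e-04 -1.e+00] w 0.0653 g 40.0 F [-0.3 -0.2 -5.1] q [-1.23  0.22  0.63  2.01 -0.16  0.95  0.57]
row [-0.0002  0.0001 -0.    ] [0.0003 0.0001 0.0259]
```

step_arm --deltas '[[[0, 0, 0, 0, 0, 0.008, 0], [0, 0, 0, 0, 0, 0.015, 0], [0, 0, 0, 0, 0, 0.02, 0], [0, 0, 0, 0, 0, 0.0225, 0], [0, 0, 0, 0, 0, 0.024, 0], [0, 0, 0, 0, 0, 0.025, 0], [0, 0, 0, 0, 0, 0.0255, 0], [0, 0, 0, 0, 0, 0.026, 0], [0, 0, 0, 0, 0, 0.026, 0]]]'

```text
time: 31.32
ee_pos: [0.4123, 0.2668, 0.0601]
eef_rot: [0.233, 0.972, 0.0, 0.0]
ft_force: [-0.3, 0.2, -4.1]
width: 0.0651
grip_force: 40.0
```

step_arm --deltas '[[[0, 0, 0, 0, 0, 0.0004, 0], [0, 0, 0, 0, 0, 0.0006, 0], [0, 0, 0, 0, 0, 0.0006, 0]]]'

```text
time: 31.7
ee_pos: [0.4123, 0.2668, 0.06]
eef_rot: [0.233, 0.972, 0.0, -0.0]
ft_force: [-3.0, -2.4, 6.1]
width: 0.0656
grip_force: 40.0
```

Contact has been made with about 11 N of load transferred. Release and retreat.

step_arm --deltas '[[[0, 0, 0, 0, 0, 0, 77], [0, 0, 0, 0, 0, 0, 83], [0, 0, 0, 0, 0, 0, 92], [0, 0, 0, 0, 0, 0, 100], [0, 0, 0, 0, 0, -0.01, 100], [0, 0, 0, 0, 0, -0.035, 100], [0, 0, 0, 0, 0, -0.08, 100], [0, 0, 0, 0, 0, -0.13, 100], [0, 0, 0, 0, 0, -0.18, 100], [0, 0, 0, 0, 0, -0.2, 100], [0, 0, 0, 0.06, 0, -0.2, 100], [0, 0, 0, 0.11, 0, -0.2, 100], [0, 0, 0, 0.11, 0, -0.2, 100]]]'

```text
time: 33.33
ee_pos: [0.3114, 0.3184, 0.2601]
eef_rot: [0.231, 0.973, 0.001, -0.0]
ft_force: [1.6, -0.4, -1.0]
width: 0.087
grip_force: 0.0
```

```bash
python3 g.py; python3 - <<'E'
from bench import cams
import cv2,numpy as np
g=lambda i:np.clip(255*(i/255.)**0.6,0,255).astype(np.uint8)
for n in("scene","top"):
    i=g(cams.camera(n)["img"][:,:,::-1]); cv2.imwrite(f"pics/end_{n}.png",i)
    (y0,x0)=(150,100) if n=="scene" else (150,80)
    cv2.imwrite(f"pics/endc_{n}.png",cv2.resize(i[y0:y0+240,x0:x0+(400 if n=="scene" else 460)],(800,480)))
E
```

```text
t 33.33 p [0.3114 0.3184 0.2601] ydir 63.32 z [-2.0e-04  1.3e-03 -1.0e+00] w 0.087 g 0.0 F [ 1.6 -0.4 -1. ] q [-1.42 -0.12  0.49  1.91  0.06  1.34  0.16]
```

View pics/endc_scene.png

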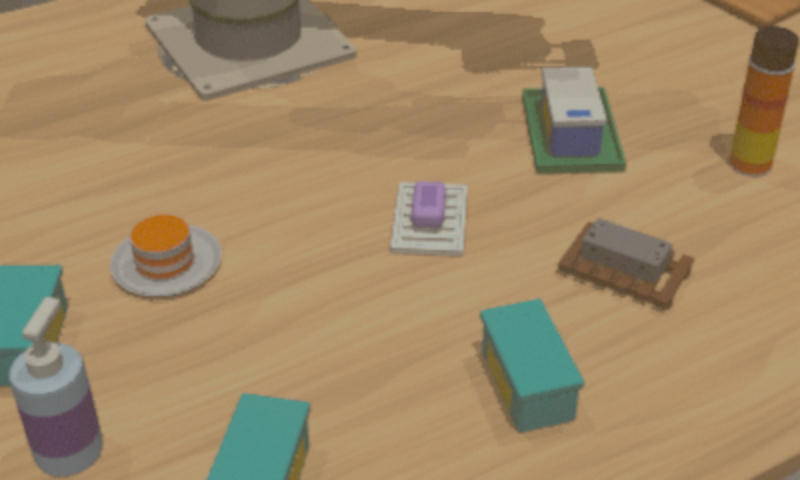

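View pics/endc_top.png

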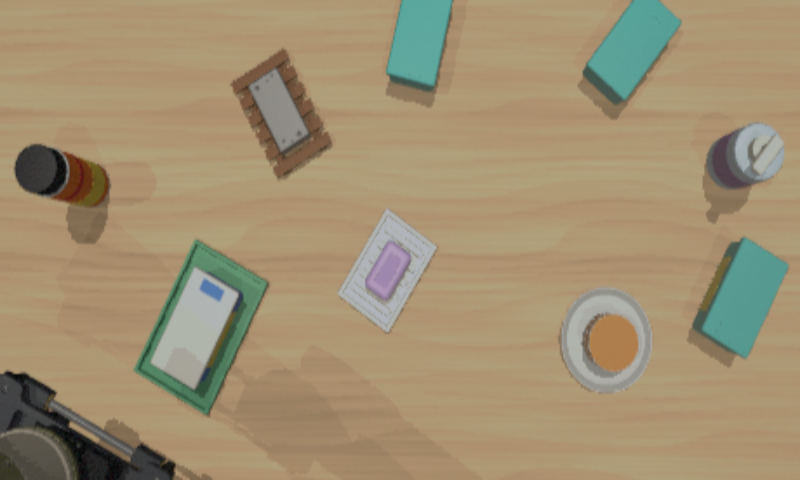

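The crops show every piece flat and centred: soap at top crop (388,270), stone (279,110), tin (612,343) and tub (197,328). The tin's apparent offset matches the parallax for its height. Can and pump are still standing in place.

```bash
python3 -c "
from bench import r
print(r.close_job())"
```

```text
the job is handed in; nothing more can be done
None
```

The job is handed in: soap, stone, tin and tub, in that order, each sit flat and centred on their own holders, with the can and pump bottle untouched, at about 33 s of the 144 s allowed.

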